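# Fetch the microscope lens from behind the containers

### The arm

A 6-joint arm with a two-finger parallel gripper is mounted at the origin on the work surface. World frame = base frame: x ahead of the robot, y to its left, z up, the work surface at z = 0. Lengths are in m, angles in rad, forces in N, time in s.
With the tool pointing down it reaches from about 0.375 to 0.9 m from the base axis. Payload 3.1 kg.
Tool frame: the origin (TCP) lies where the fingers leave the gripper's body, on its centre line; the fingertips stand 73 mm ahead of it and the grasp point (between the pads) lies 54 mm ahead of it; z points along the fingers, y is the line along which they close (so a half turn about z gives the same grasp; the last joint's range is limited). The gripper opens to 85 mm and grips with 20 to 120 N. Pads are 22 mm wide; open, the fingers measure 114 mm over their backs; the gripper's body (76 mm by 85 mm) begins 54 mm behind the grasp point. The pads swing forward as they close: fully open they stand 13 mm farther back than shut.
Start: joints at [0.959, 0.527, 1.433, -0, 1.181, -0.178], TCP at [0.263, 0.567, 0.304] pointing down, gripper open.
Joint ranges: [-3.08, 3.08], [-0.75, 2.2], [0.22, 2.44], [-1.43, 4.57], [0, 2.65], [-2.85, 2.85]. Speed limits (rad/s): [2.79, 2.79, 3.14, 3.14, 3.14, 3.14].

### API

Orientations are given as a unit quaternion [x, y, z, w].
In Python, from station import manip gives the robot as it stands.
- The arm moves only by the shell command python3 -m crank 'ROWS' [FORCE]. ROWS is JSON, a list of rows, each an object with "dp": the shift along the tool's x, y, z normalised to -1 to 1, where 1 is 50 cm, a list of three; "delta_rot": the turn, a rotation vector about the tool's x, y, z normalised to -1 to 1, where 1 is 2 pi rad, a list of three; "fingers": the opening, from -1 (shut) to 1 (fully open). A call has 1 to 12 rows; each row shifts and turns the commanded pose from where the row before left it, along the tool's axes as they then stand; what a row does not reach is not made up. A row lasts 1/12 s, in which the tool goes at most 41.7 mm and 7.16 degrees, less where a joint would pass 70% of its speed; a pose out of reach is approached as far as the arm can. A call with a number of a shift or a turn outside -1 to 1 is refused whole. A call with a gripper value outside its range is refused whole. The fingers move at their own pace and stop on an object; FORCE is the grip in N (left out, the last holds). Time passes only in rows, so rows that do not move let the fingers close. It gives the time, the measured TCP pose, the force, the opening and the grip force at its end, in the units of the state.
- manip.sense(): the state, without advancing time (a new reading comes with each control period).
- manip.snapshot(name): name is "scene" or "top" or "wrist"; returns (picture, depth): 480x640x3 uint8, red, green, blue; 480x640 float32, m along the optical axis (not along the pixel's ray), 0 where there is no reading.
- manip.camera_model(name): a dict with "fx", "fy", "cx", "cy" (pixels), "origin" and "attitude" of the camera in the world. Camera axes: x right, y up, looking along -z (the intrinsics and any distortion apply to the point x, -y, -z); pixel columns grow to the right and rows downward; lengths in m; the calibration is good to about 2 mm. A picture is of the moment at which its call begins: read the wrist's pose just before it. camera_model takes no time and is no camera call; for the wrist camera it gives the pose at the moment of the call.
- manip.sign_off(): hands the job in; it is judged then, once.
The state is a dict: "t": time; "q": joint angles; "qd": joint speeds; "tau": joint torques, N m; "tcp_pos": TCP position; "tool_rot": TCP orientation; "force": force on the tool from outside, world axes, zero at the start; "ft_torque": the same for the moment, N m; "finger_gap": opening from 0.0 (shut) to 1.0 (fully open); "gripper_force": force on a finger pad.
Only numpy, scipy, OpenCV 4.12 (cv2) and the standard library are available. Lean on these libraries where they do the work, as an engineer would, in place of code of your own. Each camera call takes 0.05 s, during which the arm holds its last target. There are 200 camera calls.

### The job

The spare microscope lens stands in the storage tray behind a row of three tall containers. Stand all three containers on the rubber mat, then set the lens upright in the middle of the round aluminium dish, and then put every container back in the tray on the very spot where it stood at the start. Keep the containers upright all the time, and leave the brass cup and the circuit board where they are.

Things in the scene. Friction and masses are not known exactly. Their poses are not given: they have to be found in the camera images.
- bay: Fixed steel storage tray, grey floor 3 mm above the bench, 190 (x) x 300 (y) mm, rim 10 mm high, 3 mm thick. Origin: centre of its underside. At the start the containers stand in a row along its y, 100 mm apart, near x = -35 mm, in any order; the lens, lower, stands behind near x = +25 mm, 10 mm clear of the row, so a gripper's body does not fit down to it until they are gone.
- mat: Fixed flat black rubber mat, 260 (its x) x 150 (its y) x 3 mm, the side area for the containers; three fit in a row along its x at 85 mm spacing. Origin: centre of its underside. It lies left or right of the tray, the dish on the other side.
- dish: Fixed round shallow aluminium dish, 120 mm across, rim 6 mm high and 3 mm thick, inner floor 3 mm above the bench, a 50 mm black rubber disc marking its middle. Origin: centre of its underside.
- bottle: Loose round amber glass bottle with black cap: body 54 mm across up to 95 mm, sloping shoulder to 108 mm, cap 36 mm across up to 130 mm; about 0.28 kg. Origin: centre of its underside, z up along its axis.
- tin: Loose square metal tin, 50 x 50 mm and 105 mm high, with paper band and a small 28 mm grey screw cap up to 117 mm; about 0.22 kg. Origin: centre of its underside; x and y square to its sides, z up.
- can: Loose slim white spray can: body 50 mm across up to 112 mm, grey plastic cap 42 mm across, the top at 140 mm; about 0.24 kg. Origin: centre of its underside, z up along its axis.
- lens: Loose microscope lens, a short black cylinder 44 mm across and 34 mm high with two bright bands and glass in its top; about 0.13 kg. Origin: centre of its underside, z up.
- cup: Bystander: small open brass cup, 24 mm across, 18 mm high, loose in the tray's far left (+x, +y) corner. Not to be moved. Origin: centre of its underside.
- board: Bystander: green circuit board, 50 x 65 mm, 10 mm high with its parts, loose on the bench, about 135 mm beyond the dish's middle. Not to be moved. Origin: centre of its underside.
Mind the look-alikes: they are no part of the job. Leave any green look-alike of the lens alone. Leave any blue look-alike of the tin alone.

How it is judged:
By the outcome, as a careful person would: the job done as asked, in the order asked, and still so for the second after the job is handed in, with the robot touching nothing.
It also fails if it takes over 144 s, if anything falls off the work surface, if the arm or the gripper's body presses on something with over 40 N, if the wrist force passes 120 N, or if a joint passes its speed limit or range.

## Working session

There is one attempt and no reset: what is moved stays moved. The work goes in short steps, Python scripts to look and compute and a shell command to move; the robot and the scene stay as the last step left them, time stands still between calls to the robot, and variables do not carry over. Pictures are saved under pics/ and viewed, at most 14 in all, crops included, and the job is handed in when it is done.

```bash
ls; mkdir -p pics
python3 - <<'E'
from station import manip
import cv2,numpy as np
np.set_printoptions(precision=4,suppress=True)
for n in("top","scene"):
    p,d=manip.snapshot(n); np.savez("pics/"+n+"0.npz",p=p,d=d)
    cv2.imwrite(f"pics/{n}0.png",p[...,::-1])
    print(n,manip.camera_model(n),d.min(),d.max())
print(manip.sense())
E
```

```text
pics
top {'fx': 599.7850338171414, 'fy': 599.7850338171414, 'cx': 325.25987883444304, 'cy': 237.05059800915512, 'origin': array([ 0.3906, -0.0046,  1.1975]), 'attitude': array([ 0.0605, -0.0651, -0.6963,  0.7122])} 0.0 2.1581378
scene {'fx': 613.9272095638053, 'fy': 613.9272095638053, 'cx': 311.9407080849983, 'cy': 237.16614220997408, 'origin': array([1.1683, 0.1955, 0.9958]), 'attitude': array([0.1604, 0.2192, 0.7865, 0.5547])} 0.0 2.7220926
{'t': 0.1, 'q': array([ 0.9585,  0.5284,  1.4338, -0.    ,  1.1814, -0.1785]), 'qd': array([-0.0018, -0.0026, -0.0033, -0.001 , -0.0011, -0.0003]), 'tau': array([  0.0001, -44.3299, -17.8587,  -0.0002,   0.0039,   0.    ]), 'tcp_pos': array([0.2624, 0.5667, 0.303 ]), 'tool_rot': array([ 0.2152,  0.9766, -0.0009, -0.0004]), 'force': array([0.5053, 0.0626, 0.756 ]), 'ft_torque': array([-0.043 , -0.0086,  0.0165]), 'gripper_force': 0.0, 'finger_gap': 1.0010835821694908}
```

View pics/top0.png

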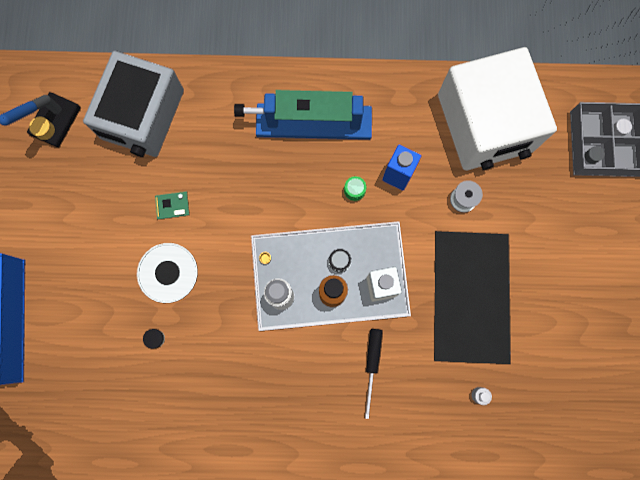

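View pics/scene0.png

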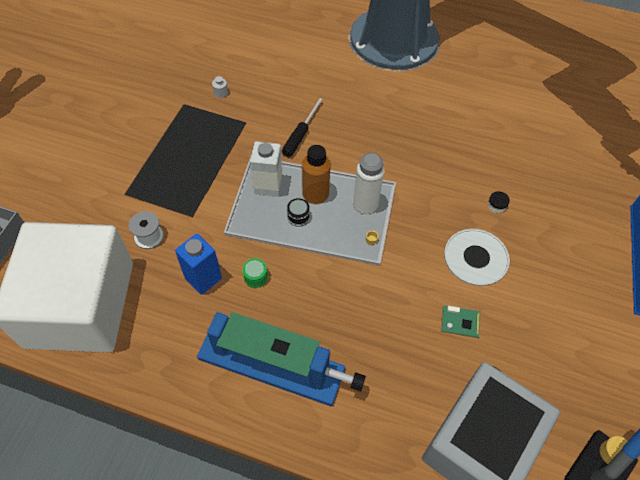

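The top view shows the tray (252–410, 223–330) holding can (277,292), bottle (333,289), tin (385,283), lens (340,260) and cup (265,258). The dish is at (167,273) and the mat at (472,298). The scene view agrees with this order.

```bash
cat > h.py <<'E'
import numpy as np,cv2
from scipy.spatial.transform import Rotation as R
np.set_printoptions(precision=4,suppress=True)
def ray(c,uv):
    uv=np.atleast_2d(uv).astype(float)
    d=np.c_[(uv[:,0]-c["cx"])/c["fx"],-(uv[:,1]-c["cy"])/c["fy"],-np.ones(len(uv))]
    return np.array(c["origin"]),R.from_quat(c["attitude"]).apply(d)
def plane(c,uv,z):
    o,d=ray(c,uv); return o+d*((z-o[2])/d[:,2])[:,None]
def cloud(c,d):
    v,u=np.mgrid[:480,:640]; o,r=ray(c,np.c_[u.ravel(),v.ravel()])
    P=o+r*d.ravel()[:,None]; P[d.ravel()==0]=np.nan
    return P.reshape(480,640,3)
def circ(P):  # min enclosing circle of xy points
    (x,y),r=cv2.minEnclosingCircle(np.float32(P[:,:2])); return x,y,r
E
python3 - <<'E'
from h import *
from station import manip
for n,box in {"top":{"can":(255,270,300,315),"bottle":(312,268,355,312),"tin":(362,258,408,306),"lens":(322,244,358,272),"mat":(425,225,520,370),"blue":(380,140,422,192),"spool":(445,175,490,215),"weight":(465,383,498,408)}}.items():
    c=manip.camera_model(n); z=np.load(f"pics/{n}0.npz"); P=cloud(c,z["d"]); img=z["p"]
    zt={"can":.143,"bottle":.133,"tin":.120,"lens":.037}
    for k,(a,b,e,f) in box.items():
        Q=P[b:f,a:e].reshape(-1,3); Q=Q[~np.isnan(Q[:,2])]
        print(k,"zmax",np.percentile(Q[:,2],[50,95,99]),end=" ")
        if k in zt:
            m=abs(Q[:,2]-zt[k])<.007; T=Q[m]; print(m.sum(),"med",np.median(T,0),"circ",circ(T),end="")
        print()
    g=img.astype(int)
    def cnt(mask,a,b,e,f):
        m=np.zeros((480,640),np.uint8); m[b:f,a:e]=mask[b:f,a:e]*255
        C=max(cv2.findContours(m,0,2)[0],key=cv2.contourArea); return C[:,0]
    C=cnt(g.sum(2)<150,425,225,520,370); r=cv2.minAreaRect(C); print("mat",plane(c,cv2.boxPoints(r),.003),plane(c,r[0],.003))
    C=cnt(g.min(2)>150,120,235,215,310); print("dish",circ(plane(c,C,.006)))
    C=cnt(g.sum(2)<200,145,250,190,295); print("disc",circ(plane(c,C,.003)))
    C=cnt((g.max(2)-g.min(2)<40)&(g.min(2)>100),240,215,420,335); r=cv2.minAreaRect(C);print("tray",plane(c,cv2.boxPoints(r),.010),plane(c,r[0],.010))
    C=cnt(g[...,0]-g[...,2]>80,255,250,275,266); print("cup",circ(plane(c,C,.018)))
E
```

```text
can zmax [0.0052 0.1433 0.1456] 403 med [0.4818 0.0741 0.1415] circ (0.4817664325237274, 0.07421070337295532, 0.020796576514840126)
bottle zmax [0.006  0.1341 0.1362] 289 med [ 0.4907 -0.0267  0.1331] circ (0.49091020226478577, -0.026104344055056572, 0.017287129536271095)
tin zmax [0.0065 0.1197 0.1226] 187 med [ 0.5048 -0.1208  0.12  ] circ (0.5114905834197998, -0.11404196918010712, 0.023067975416779518)
lens zmax [0.0057 0.0399 0.0419] 401 med [ 0.5543 -0.0394  0.0375] circ (0.5550844073295593, -0.03908339887857437, 0.022438732907176018)
mat zmax [0.0026 0.0069 0.0085] 
blue zmax [0.0044 0.1165 0.1194] 
spool zmax [0.0028 0.0489 0.0506] 
weight zmax [0.0021 0.0414 0.0446] 
mat [[ 0.6231 -0.2306  0.003 ]
 [ 0.6267 -0.3832  0.003 ]
 [ 0.3637 -0.3747  0.003 ]
 [ 0.3606 -0.2278  0.003 ]] [[ 0.491 -0.304  0.003]]
dish (0.5268141627311707, 0.30408206582069397, 0.06063001602888107)
disc (0.5263166427612305, 0.3048059940338135, 0.023736296221613884)
tray [[ 0.6045  0.1437  0.01  ]
 [ 0.6419 -0.1627  0.01  ]
 [ 0.4506 -0.1807  0.01  ]
 [ 0.4155  0.1173  0.01  ]] [[ 0.5267 -0.0203  0.01  ]]
cup (0.5592306852340698, 0.1095779538154602, 0.011890562251210213)
```

```bash
python3 -m crank '[{"dp":[0,0,-0.015],"delta_rot":[0,0,-0.01726],"fingers":1},{"dp":[0,0,-0.015],"delta_rot":[0,0,-0.01726],"fingers":1},{"dp":[0,0,-0.015],"delta_rot":[0,0,-0.01726],"fingers":1},{"dp":[0,0,-0.015],"delta_rot":[0,0,-0.01726],"fingers":1},{"dp":[-0.0285,-0.0733,0],"delta_rot":[0,0,0],"fingers":1},{"dp":[-0.0285,-0.0733,0],"delta_rot":[0,0,0],"fingers":1},{"dp":[-0.0285,-0.0733,0],"delta_rot":[0,0,0],"fingers":1},{"dp":[-0.0285,-0.0733,0],"delta_rot":[0,0,0],"fingers":1},{"dp":[-0.0285,-0.0733,0],"delta_rot":[0,0,0],"fingers":1},{"dp":[-0.0285,-0.0733,0],"delta_rot":[0,0,0],"fingers":1},{"dp":[-0.0285,-0.0733,0],"delta_rot":[0,0,0],"fingers":1},{"dp":[-0.0285,-0.0733,0],"delta_rot":[0,0,0],"fingers":1}]' 40
python3 -m crank '[{"dp":[-0.0285,-0.0733,0],"delta_rot":[0,0,0],"fingers":1},{"dp":[-0.0285,-0.0733,0],"delta_rot":[0,0,0],"fingers":1},{"dp":[-0.0285,-0.0733,0],"delta_rot":[0,0,0],"fingers":1},{"dp":[-0.0285,-0.0733,0],"delta_rot":[0,0,0],"fingers":1},{"dp":[-0.0285,-0.0733,0],"delta_rot":[0,0,0],"fingers":1},{"dp":[-0.0285,-0.0733,0],"delta_rot":[0,0,0],"fingers":1},{"dp":[0,0,0],"delta_rot":[0,0,0],"fingers":1},{"dp":[0,0,0],"delta_rot":[0,0,0],"fingers":1},{"dp":[0,0,0],"delta_rot":[0,0,0],"fingers":1}]'
python3 - <<'E'
from h import *
from station import manip
s=manip.sense(); print(s["t"],s["tcp_pos"],R.from_quat(s["tool_rot"]).as_matrix(),s["q"])
c=manip.camera_model("wrist"); p,d=manip.snapshot("wrist"); np.savez("pics/w0.npz",p=p,d=d,**c); cv2.imwrite("pics/w0.png",p[...,::-1]); print(c)
E
```

```text
t: 1.1
tcp_pos: [0.3766, 0.2721, 0.3337]
tool_rot: [-0.0, 1.0, -0.0, -0.0]
force: [-0.4, 0.1, -0.1]
finger_gap: 1.001
gripper_force: 0.0
t: 1.85
tcp_pos: [0.4615, 0.0541, 0.3335]
tool_rot: [0.001, 1.0, 0.0, -0.001]
force: [-0.1, 0.3, -0.4]
finger_gap: 1.003
gripper_force: 0.0
1.85 [0.4615 0.0541 0.3335] [[-1.      0.0011 -0.0018]
 [ 0.0011  1.      0.0007]
 [ 0.0018  0.0007 -1.    ]] [-0.1247  0.2717  1.7824  0.0006  1.0894 -1.6947]
{'fx': 355.17431832580684, 'fy': 355.17431832580684, 'cx': 320.8081801247027, 'cy': 238.4203759054709, 'origin': array([0.3889, 0.0541, 0.4031]), 'attitude': array([-0.1026, -0.103 ,  0.6993,  0.6998])}
```

View wrist.

View pics/w0.png

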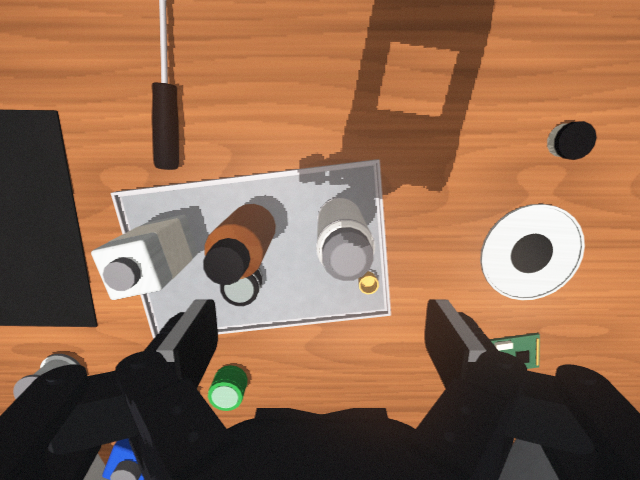

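Run:
```python
from h import *
from station import manip
z=np.load("pics/w0.npz"); c={k:z[k] for k in("fx","fy","cx","cy","origin","attitude")}
P=cloud(c,z["d"])
for n,zt,xy,w in(("can",.143,(.482,.074),.004),("bottle",.133,(.491,-.026),.004),("tincap",.120,(.505,-.121),.004),("tintop",.108,(.505,-.121),.004),("lens",.037,(.555,-.039),.004)):
    m=(abs(P[...,2]-zt)<w)&(np.hypot(P[...,0]-xy[0],P[...,1]-xy[1])<.05); Q=P[m]
    print(n,len(Q),np.median(Q,0) if len(Q) else "",circ(Q) if len(Q) else "")
    if n=="tintop" and len(Q): print(cv2.minAreaRect(np.float32(Q[:,:2]*1000)))
t=np.load("pics/top0.npz"); ct=manip.camera_model("top"); P=cloud(ct,t["d"])
m=(abs(P[...,2]-.108)<.007)&(np.hypot(P[...,0]-.505,P[...,1]+.121)<.045); print("top tin",m.sum(),cv2.minAreaRect(np.float32(P[m][:,:2]*1000)))
g=t["p"].astype(int); mm=np.zeros((480,640),np.uint8); mm[255:310,360:410]=(g.min(2)>225)[255:310,360:410]*255
C=max(cv2.findContours(mm,0,2)[0],key=cv2.contourArea)[:,0]; q=plane(ct,C,.108)[:,:2]; print("colour",cv2.minAreaRect(np.float32(q*1000)))
```

```text
can 1421 [0.4832 0.0746 0.1422] (0.4840310215950012, 0.07470269501209259, 0.018660491332411766)
bottle 1292 [ 0.4927 -0.0252  0.1326] (0.49364185333251953, -0.025670351460576057, 0.01724507100880146)
tincap 807 [ 0.5072 -0.1198  0.1195] (0.5080617666244507, -0.11998263746500015, 0.014490600675344467)
tintop 2005 [ 0.4998 -0.1123  0.1075] (0.5078133344650269, -0.12043388187885284, 0.03367456793785095)
((507.7913818359375, -120.18972778320312), (50.04140090942383, 50.71957778930664), 11.707415580749512)
lens 827 [ 0.5609 -0.0358  0.037 ] (0.5582677721977234, -0.03803369775414467, 0.022405557334423065)
top tin 566 ((505.43609619140625, -121.15678405761719), (50.316593170166016, 50.21200180053711), 12.14971923828125)
colour ((506.3337097167969, -121.15937042236328), (47.239742279052734, 47.77418518066406), 11.771550178527832)
```

The wrist view confirms tin (122,272), bottle (228,260), can (348,255) and lens (240,287). Both cameras agree within 3 mm, and the tin is yawed about 12°. Picking up the tin first.

```bash
python3 -m crank '[{"dp":[-0.0181,-0.07,0],"delta_rot":[0,0,0],"fingers":1},{"dp":[-0.0181,-0.07,0],"delta_rot":[0,0,0],"fingers":1},{"dp":[-0.0181,-0.07,0],"delta_rot":[0,0,0],"fingers":1},{"dp":[-0.0181,-0.07,0],"delta_rot":[0,0,0],"fingers":1},{"dp":[-0.0181,-0.07,0],"delta_rot":[0,0,0],"fingers":1},{"dp":[0,0,0.05],"delta_rot":[0,0,-0.0167],"fingers":1},{"dp":[0,0,0.05],"delta_rot":[0,0,-0.0167],"fingers":1},{"dp":[0,0,0.07],"delta_rot":[0,0,0],"fingers":1},{"dp":[0,0,0.07],"delta_rot":[0,0,0],"fingers":1},{"dp":[0,0,0.07],"delta_rot":[0,0,0],"fingers":1},{"dp":[0,0,0.05],"delta_rot":[0,0,0],"fingers":1},{"dp":[0,0,0.05],"delta_rot":[0,0,0],"fingers":1}]' 40
python3 -m crank '[{"dp":[0,0,0],"delta_rot":[0,0,0],"fingers":1},{"dp":[0,0,0],"delta_rot":[0,0,0],"fingers":1},{"dp":[0,0,0],"delta_rot":[0,0,0],"fingers":1}]'
```

```text
t: 2.9
tcp_pos: [0.5069, -0.1186, 0.1273]
tool_rot: [-0.106, 0.994, 0.001, -0.001]
force: [0.5, 0.0, -0.4]
finger_gap: 0.999
gripper_force: 0.0
t: 3.15
tcp_pos: [0.5081, -0.1201, 0.1299]
tool_rot: [-0.106, 0.994, -0.0, 0.001]
force: [0.1, -0.7, -0.5]
finger_gap: 0.998
gripper_force: 0.0
```

```bash
python3 -m crank '[{"dp":[0,0,0],"delta_rot":[0,0,0],"fingers":-1},{"dp":[0,0,0],"delta_rot":[0,0,0],"fingers":-1},{"dp":[0,0,0],"delta_rot":[0,0,0],"fingers":-1},{"dp":[0,0,0],"delta_rot":[0,0,0],"fingers":-1},{"dp":[0,0,0],"delta_rot":[0,0,0],"fingers":-1},{"dp":[0,0,0],"delta_rot":[0,0,0],"fingers":-1},{"dp":[0,0,0],"delta_rot":[0,0,0],"fingers":-1},{"dp":[0,0,0],"delta_rot":[0,0,0],"fingers":-1}]' 40
python3 -m crank '[{"dp":[0,0,-0.01],"delta_rot":[0,0,0],"fingers":-1},{"dp":[0,0,-0.02],"delta_rot":[0,0,0],"fingers":-1},{"dp":[0,0,-0.02],"delta_rot":[0,0,0],"fingers":-1},{"dp":[0,0,-0.04],"delta_rot":[0,0,0],"fingers":-1},{"dp":[0,0,-0.04],"delta_rot":[0,0,0],"fingers":-1},{"dp":[0,0,0],"delta_rot":[0,0,0],"fingers":-1},{"dp":[0,0,0],"delta_rot":[0,0,0],"fingers":-1}]'
python3 - <<'E'
from h import *
from station import manip
s=manip.sense(); print(s["tcp_pos"],s["finger_gap"],s["gripper_force"],s["force"])
p,d=manip.snapshot("scene"); cv2.imwrite("pics/s1.png",p[...,::-1])
E
```

```text
t: 3.82
tcp_pos: [0.508, -0.121, 0.1304]
tool_rot: [-0.105, 0.995, -0.0, 0.001]
force: [0.5, 2.2, 7.3]
finger_gap: 0.583
gripper_force: 41.4
t: 4.4
tcp_pos: [0.508, -0.1213, 0.1953]
tool_rot: [-0.105, 0.994, -0.001, 0.001]
force: [0.2, 0.0, -1.6]
finger_gap: 0.58
gripper_force: 42.2
[ 0.508  -0.1213  0.1953] 0.5804506070701433 42.15238094329834 [ 0.172   0.0469 -1.5927]
```

View pics/s1.png

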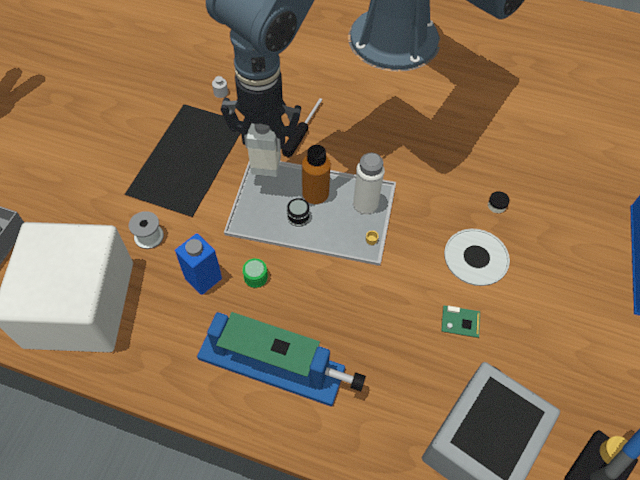

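The tin is held upright above the tray at about (262,150). Carrying it to the far mat place.

```bash
python3 -m crank '[{"dp":[0,0,0],"delta_rot":[0,0,0.0167],"fingers":-1},{"dp":[0,0,0],"delta_rot":[0,0,0.0167],"fingers":-1},{"dp":[-0.014,-0.037,0],"delta_rot":[0,0,0],"fingers":-1},{"dp":[-0.0272,-0.074,0],"delta_rot":[0,0,0],"fingers":-1},{"dp":[-0.0272,-0.074,0],"delta_rot":[0,0,0],"fingers":-1},{"dp":[-0.0272,-0.074,0],"delta_rot":[0,0,0],"fingers":-1},{"dp":[-0.0272,-0.074,0],"delta_rot":[0,0,0],"fingers":-1},{"dp":[-0.014,-0.037,0],"delta_rot":[0,0,0],"fingers":-1},{"dp":[0,0,0],"delta_rot":[0,0,0],"fingers":-1},{"dp":[0,0,0.04],"delta_rot":[0,0,0],"fingers":-1},{"dp":[0,0,0.04],"delta_rot":[0,0,0],"fingers":-1},{"dp":[0,0,0.02],"delta_rot":[0,0,0],"fingers":-1}]'
python3 -m crank '[{"dp":[0,0,0.01],"delta_rot":[0,0,0],"fingers":-1},{"dp":[0,0,0.01],"delta_rot":[0,0,0],"fingers":-1},{"dp":[0,0,0.005],"delta_rot":[0,0,0],"fingers":-1},{"dp":[0,0,0.002],"delta_rot":[0,0,0],"fingers":-1},{"dp":[0,0,0],"delta_rot":[0,0,0],"fingers":-1},{"dp":[0,0,0],"delta_rot":[0,0,0],"fingers":-1}]'
```

```text
t: 5.45
tcp_pos: [0.5737, -0.3043, 0.1401]
tool_rot: [0.0, 1.0, 0.002, -0.003]
force: [-0.9, 0.3, -2.6]
finger_gap: 0.577
gripper_force: 42.2
t: 5.95
tcp_pos: [0.5762, -0.3062, 0.1313]
tool_rot: [-0.0, 1.0, -0.001, 0.001]
force: [-0.1, 0.4, -1.5]
finger_gap: 0.581
gripper_force: 42.4
```

```bash
python3 -m crank '[{"dp":[0,0,0.002],"delta_rot":[0,0,0],"fingers":-1},{"dp":[0,0,0.001],"delta_rot":[0,0,0],"fingers":-1},{"dp":[0,0,0],"delta_rot":[0,0,0],"fingers":1},{"dp":[0,0,0],"delta_rot":[0,0,0],"fingers":1},{"dp":[0,0,0],"delta_rot":[0,0,0],"fingers":1},{"dp":[0,0,0],"delta_rot":[0,0,0],"fingers":1},{"dp":[0,0,0],"delta_rot":[0,0,0],"fingers":1},{"dp":[0,0,-0.02],"delta_rot":[0,0,0],"fingers":1},{"dp":[0,0,-0.04],"delta_rot":[0,0,0],"fingers":1},{"dp":[0,0,-0.07],"delta_rot":[0,0,0],"fingers":1},{"dp":[0,0,-0.07],"delta_rot":[0,0,0],"fingers":1},{"dp":[0,0,0],"delta_rot":[0,0,0],"fingers":1}]'
python3 -m crank '[{"dp":[0.021,0.07,0],"delta_rot":[0,0,0],"fingers":1},{"dp":[0.021,0.07,0],"delta_rot":[0,0,0],"fingers":1},{"dp":[0.021,0.07,0],"delta_rot":[0,0,0],"fingers":1},{"dp":[0.021,0.07,0],"delta_rot":[0,0,0],"fingers":1},{"dp":[0.021,0.07,0],"delta_rot":[0,0,0],"fingers":1},{"dp":[0.021,0.07,0],"delta_rot":[0,0,0],"fingers":1},{"dp":[0.021,0.07,0],"delta_rot":[0,0,0],"fingers":1},{"dp":[0.021,0.07,0],"delta_rot":[0,0,0],"fingers":1},{"dp":[0,0,0],"delta_rot":[0,0,0],"fingers":1},{"dp":[0,0,0],"delta_rot":[0,0,0],"fingers":1},{"dp":[0,0,0],"delta_rot":[0,0,0],"fingers":1}]'
```

```text
t: 6.95
tcp_pos: [0.579, -0.3083, 0.2372]
tool_rot: [-0.0, 1.0, -0.005, 0.006]
force: [1.0, -0.4, 1.4]
finger_gap: 1.0
gripper_force: 0.0
t: 7.87
tcp_pos: [0.4927, -0.0263, 0.2296]
tool_rot: [-0.0, 1.0, -0.001, 0.001]
force: [0.8, 0.3, 0.9]
finger_gap: 1.003
gripper_force: 0.0
```

```bash
python3 -m crank '[{"dp":[0,0,0.05],"delta_rot":[0,0,0],"fingers":1},{"dp":[0,0,0.06],"delta_rot":[0,0,0],"fingers":1},{"dp":[0,0,0.04],"delta_rot":[0,0,0],"fingers":1},{"dp":[0,0,0.02],"delta_rot":[0,0,0],"fingers":1},{"dp":[0,0,0.009],"delta_rot":[0,0,0],"fingers":1},{"dp":[0,0,0],"delta_rot":[0,0,0],"fingers":1},{"dp":[0,0,0],"delta_rot":[0,0,0],"fingers":1}]'
python3 -m crank '[{"dp":[0,0,0],"delta_rot":[0,0,0],"fingers":-1},{"dp":[0,0,0],"delta_rot":[0,0,0],"fingers":-1},{"dp":[0,0,0],"delta_rot":[0,0,0],"fingers":-1},{"dp":[0,0,0],"delta_rot":[0,0,0],"fingers":-1},{"dp":[0,0,0],"delta_rot":[0,0,0],"fingers":-1},{"dp":[0,0,0],"delta_rot":[0,0,0],"fingers":-1},{"dp":[0,0,0],"delta_rot":[0,0,0],"fingers":-1},{"dp":[0,0,0],"delta_rot":[0,0,0],"fingers":-1}]' 40
```

```text
t: 8.45
tcp_pos: [0.4926, -0.0267, 0.1399]
tool_rot: [0.0, 1.0, -0.0, 0.001]
force: [0.2, 0.3, 0.1]
finger_gap: 1.0
gripper_force: 0.0
t: 9.12
tcp_pos: [0.4924, -0.026, 0.1406]
tool_rot: [-0.0, 1.0, -0.0, 0.001]
force: [-0.1, 0.2, 5.8]
finger_gap: 0.62
gripper_force: 41.5
```

```bash
python3 -m crank '[{"dp":[0,0,-0.01],"delta_rot":[0,0,0],"fingers":-1},{"dp":[0,0,-0.03],"delta_rot":[0,0,0],"fingers":-1},{"dp":[0,0,-0.05],"delta_rot":[0,0,0],"fingers":-1},{"dp":[0,0,-0.04],"delta_rot":[0,0,0],"fingers":-1},{"dp":[0,-0.036,0],"delta_rot":[0,0,0],"fingers":-1},{"dp":[0,-0.08,0],"delta_rot":[0,0,0],"fingers":-1},{"dp":[0,-0.08,0],"delta_rot":[0,0,0],"fingers":-1},{"dp":[0,-0.08,0],"delta_rot":[0,0,0],"fingers":-1},{"dp":[0,-0.08,0],"delta_rot":[0,0,0],"fingers":-1},{"dp":[0,-0.08,0],"delta_rot":[0,0,0],"fingers":-1},{"dp":[0,-0.08,0],"delta_rot":[0,0,0],"fingers":-1},{"dp":[0,-0.04,0],"delta_rot":[0,0,0],"fingers":-1}]'
python3 -m crank '[{"dp":[0,0,0],"delta_rot":[0,0,0],"fingers":-1},{"dp":[0,0,0.04],"delta_rot":[0,0,0],"fingers":-1},{"dp":[0,0,0.04],"delta_rot":[0,0,0],"fingers":-1},{"dp":[0,0,0.02],"delta_rot":[0,0,0],"fingers":-1},{"dp":[0,0,0.01],"delta_rot":[0,0,0],"fingers":-1},{"dp":[0,0,0.01],"delta_rot":[0,0,0],"fingers":-1},{"dp":[0,0,0.006],"delta_rot":[0,0,0],"fingers":-1},{"dp":[0,0,0],"delta_rot":[0,0,0],"fingers":-1},{"dp":[0,0,0],"delta_rot":[0,0,0],"fingers":-1}]'
```

```text
t: 10.12
tcp_pos: [0.4918, -0.3091, 0.2046]
tool_rot: [0.001, 1.0, -0.002, 0.001]
force: [0.4, -0.7, -3.3]
finger_gap: 0.612
gripper_force: 43.5
t: 10.87
tcp_pos: [0.4922, -0.304, 0.1419]
tool_rot: [-0.0, 1.0, -0.0, 0.0]
force: [-0.0, -0.0, -3.7]
finger_gap: 0.614
gripper_force: 43.5
```

```bash
python3 -m crank '[{"dp":[0,0,0.002],"delta_rot":[0,0,0],"fingers":-1},{"dp":[0,0,0.001],"delta_rot":[0,0,0],"fingers":-1},{"dp":[0,0,0],"delta_rot":[0,0,0],"fingers":1},{"dp":[0,0,0],"delta_rot":[0,0,0],"fingers":1},{"dp":[0,0,0],"delta_rot":[0,0,0],"fingers":1},{"dp":[0,0,0],"delta_rot":[0,0,0],"fingers":1},{"dp":[0,0,0],"delta_rot":[0,0,0],"fingers":1},{"dp":[0,0,-0.02],"delta_rot":[0,0,0],"fingers":1},{"dp":[0,0,-0.04],"delta_rot":[0,0,0],"fingers":1},{"dp":[0,0,-0.07],"delta_rot":[0,0,0],"fingers":1},{"dp":[0,0,-0.07],"delta_rot":[0,0,0],"fingers":1},{"dp":[0,0,0],"delta_rot":[0,0,0],"fingers":1}]'
python3 -m crank '[{"dp":[0.0019,0.0757,0],"delta_rot":[0,0,0],"fingers":1},{"dp":[0.0019,0.0757,0],"delta_rot":[0,0,0],"fingers":1},{"dp":[0.0019,0.0757,0],"delta_rot":[0,0,0],"fingers":1},{"dp":[0.0019,0.0757,0],"delta_rot":[0,0,0],"fingers":1},{"dp":[0.0019,0.0757,0],"delta_rot":[0,0,0],"fingers":1},{"dp":[0.0019,0.0757,0],"delta_rot":[0,0,0],"fingers":1},{"dp":[0.0019,0.0757,0],"delta_rot":[0,0,0],"fingers":1},{"dp":[0.0019,0.0757,0],"delta_rot":[0,0,0],"fingers":1},{"dp":[0.0019,0.0757,0],"delta_rot":[0,0,0],"fingers":1},{"dp":[0.0019,0.0757,0],"delta_rot":[0,0,0],"fingers":1},{"dp":[0,0,0],"delta_rot":[0,0,0],"fingers":1},{"dp":[0,0,0],"delta_rot":[0,0,0],"fingers":1}]'
python3 -m crank '[{"dp":[0,0,0],"delta_rot":[0,0,0],"fingers":1}]'
python3 - <<'E'
from h import *
from station import manip
for n in("top","scene"):
    p,d=manip.snapshot(n); cv2.imwrite(f"pics/{n}2.png",p[...,::-1]); np.savez(f"pics/{n}2.npz",p=p,d=d)
E
```

```text
t: 11.87
tcp_pos: [0.4946, -0.3064, 0.2472]
tool_rot: [-0.0, 1.0, -0.005, 0.005]
force: [1.4, -0.4, 0.8]
finger_gap: 0.998
gripper_force: 0.0
t: 12.87
tcp_pos: [0.4819, 0.0765, 0.2403]
tool_rot: [-0.002, 1.0, -0.0, 0.0]
force: [0.0, -0.1, -0.5]
finger_gap: 1.0
gripper_force: 0.0
t: 12.95
tcp_pos: [0.4824, 0.0745, 0.2402]
tool_rot: [-0.001, 1.0, -0.0, 0.0]
force: [0.6, -0.1, 0.8]
finger_gap: 1.0
gripper_force: 0.0
```

View pics/scene2.png

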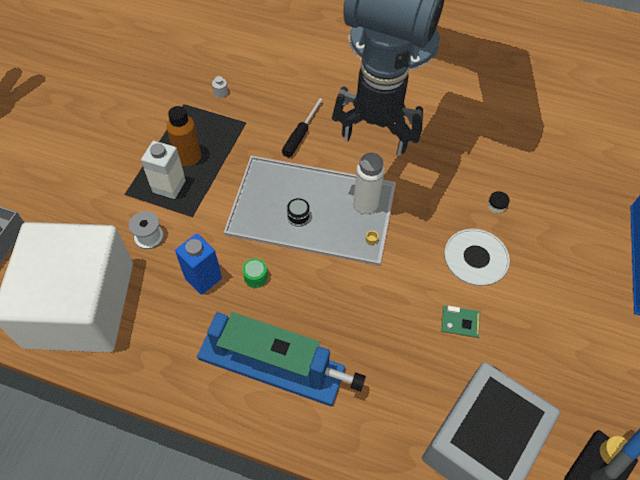

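Tin (163,170) and bottle (183,135) stand upright on the mat, and the can is still at (369,185). Picking it up now.

```bash
python3 -m crank '[{"dp":[0,0,0.05],"delta_rot":[0,0,0],"fingers":1},{"dp":[0,0,0.06],"delta_rot":[0,0,0],"fingers":1},{"dp":[0,0,0.04],"delta_rot":[0,0,0],"fingers":1},{"dp":[0,0,0.02],"delta_rot":[0,0,0],"fingers":1},{"dp":[0,0,0.01],"delta_rot":[0,0,0],"fingers":1},{"dp":[0,0,0],"delta_rot":[0,0,0],"fingers":1},{"dp":[0,0,0],"delta_rot":[0,0,0],"fingers":1}]'
python3 -m crank '[{"dp":[0,0,0],"delta_rot":[0,0,0],"fingers":-1},{"dp":[0,0,0],"delta_rot":[0,0,0],"fingers":-1},{"dp":[0,0,0],"delta_rot":[0,0,0],"fingers":-1},{"dp":[0,0,0],"delta_rot":[0,0,0],"fingers":-1},{"dp":[0,0,0],"delta_rot":[0,0,0],"fingers":-1},{"dp":[0,0,0],"delta_rot":[0,0,0],"fingers":-1},{"dp":[0,0,0],"delta_rot":[0,0,0],"fingers":-1},{"dp":[0,0,0],"delta_rot":[0,0,0],"fingers":-1}]' 40
```

```text
t: 13.63
tcp_pos: [0.4829, 0.0739, 0.1504]
tool_rot: [0.001, 1.0, -0.0, 0.001]
force: [-0.5, 0.8, 0.1]
finger_gap: 1.001
gripper_force: 0.0
t: 14.3
tcp_pos: [0.4828, 0.0747, 0.151]
tool_rot: [-0.0, 1.0, -0.0, 0.001]
force: [-1.2, 0.6, 5.7]
finger_gap: 0.569
gripper_force: 40.8
```

```bash
python3 -m crank '[{"dp":[0,0,-0.01],"delta_rot":[0,0,0],"fingers":-1},{"dp":[0,0,-0.03],"delta_rot":[0,0,0],"fingers":-1},{"dp":[0,0,-0.05],"delta_rot":[0,0,0],"fingers":-1},{"dp":[0,0,-0.04],"delta_rot":[0,0,0],"fingers":-1},{"dp":[0.007,-0.035,0],"delta_rot":[0,0,0],"fingers":-1},{"dp":[0.014,-0.068,0],"delta_rot":[0,0,0],"fingers":-1},{"dp":[0.014,-0.068,0],"delta_rot":[0,0,0],"fingers":-1},{"dp":[0.014,-0.068,0],"delta_rot":[0,0,0],"fingers":-1},{"dp":[0.014,-0.068,0],"delta_rot":[0,0,0],"fingers":-1},{"dp":[0.014,-0.068,0],"delta_rot":[0,0,0],"fingers":-1},{"dp":[0.014,-0.068,0],"delta_rot":[0,0,0],"fingers":-1},{"dp":[0.014,-0.068,0],"delta_rot":[0,0,0],"fingers":-1}]'
python3 -m crank '[{"dp":[0.014,-0.068,0],"delta_rot":[0,0,0],"fingers":-1},{"dp":[0.014,-0.068,0],"delta_rot":[0,0,0],"fingers":-1},{"dp":[0.014,-0.068,0],"delta_rot":[0,0,0],"fingers":-1},{"dp":[0.007,-0.036,0],"delta_rot":[0,0,0],"fingers":-1},{"dp":[0,0,0],"delta_rot":[0,0,0],"fingers":-1},{"dp":[0,0,0.04],"delta_rot":[0,0,0],"fingers":-1},{"dp":[0,0,0.04],"delta_rot":[0,0,0],"fingers":-1},{"dp":[0,0,0.02],"delta_rot":[0,0,0],"fingers":-1},{"dp":[0,0,0.015],"delta_rot":[0,0,0],"fingers":-1},{"dp":[0,0,0.01],"delta_rot":[0,0,0],"fingers":-1},{"dp":[0,0,0.004],"delta_rot":[0,0,0],"fingers":-1},{"dp":[0,0,0],"delta_rot":[0,0,0],"fingers":-1}]'
python3 -m crank '[{"dp":[0,0,0],"delta_rot":[0,0,0],"fingers":-1},{"dp":[0,0,0],"delta_rot":[0,0,0],"fingers":-1}]'
```

```text
t: 15.3
tcp_pos: [0.4289, -0.1823, 0.2151]
tool_rot: [-0.0, 1.0, 0.0, -0.0]
force: [0.1, 0.7, -0.9]
finger_gap: 0.571
gripper_force: 42.1
t: 16.3
tcp_pos: [0.4056, -0.3006, 0.1511]
tool_rot: [-0.0, 1.0, -0.0, 0.0]
force: [0.5, -1.1, -1.7]
finger_gap: 0.571
gripper_force: 42.2
t: 16.47
tcp_pos: [0.4057, -0.301, 0.151]
tool_rot: [-0.0, 1.0, -0.0, 0.0]
force: [0.7, 1.4, 1.3]
finger_gap: 0.571
gripper_force: 42.5
```

```bash
python3 -m crank '[{"dp":[0,0,0.001],"delta_rot":[0,0,0],"fingers":-1},{"dp":[0,0,0],"delta_rot":[0,0,0],"fingers":1},{"dp":[0,0,0],"delta_rot":[0,0,0],"fingers":1},{"dp":[0,0,0],"delta_rot":[0,0,0],"fingers":1},{"dp":[0,0,0],"delta_rot":[0,0,0],"fingers":1},{"dp":[0,0,0],"delta_rot":[0,0,0],"fingers":1},{"dp":[0,0,-0.02],"delta_rot":[0,0,0],"fingers":1},{"dp":[0,0,-0.04],"delta_rot":[0,0,0],"fingers":1},{"dp":[0,0,-0.07],"delta_rot":[0,0,0],"fingers":1},{"dp":[0,0,-0.07],"delta_rot":[0,0,0],"fingers":1},{"dp":[0,0,0],"delta_rot":[0,0,0],"fingers":1},{"dp":[0,0,0],"delta_rot":[0,0,0],"fingers":1}]'
python3 -m crank '[{"dp":[-0.0378,0.0656,0],"delta_rot":[0,0,0],"fingers":1},{"dp":[-0.0378,0.0656,0],"delta_rot":[0,0,0],"fingers":1},{"dp":[-0.0378,0.0656,0],"delta_rot":[0,0,0],"fingers":1},{"dp":[-0.0378,0.0656,0],"delta_rot":[0,0,0],"fingers":1},{"dp":[-0.0378,0.0656,0],"delta_rot":[0,0,0],"fingers":1},{"dp":[-0.0378,0.0656,0],"delta_rot":[0,0,0],"fingers":1},{"dp":[-0.0378,0.0656,0],"delta_rot":[0,0,0],"fingers":1},{"dp":[-0.0378,0.0656,0],"delta_rot":[0,0,0],"fingers":1},{"dp":[0,0,0.05],"delta_rot":[0,0,0],"fingers":1},{"dp":[0,0,0.05],"delta_rot":[0,0,0],"fingers":1},{"dp":[0,0,0],"delta_rot":[0,0,0],"fingers":1},{"dp":[0,0,0],"delta_rot":[0,0,0],"fingers":1}]'
python3 -m crank '[{"dp":[0,0,0],"delta_rot":[0,0,0],"fingers":1}]'
python3 - <<'E'
from h import *
from station import manip
c=manip.camera_model("wrist"); p,d=manip.snapshot("wrist"); np.savez("pics/w3.npz",p=p,d=d,**c); cv2.imwrite("pics/w3.png",p[...,::-1])
P=cloud(c,d); m=(abs(P[...,2]-.037)<.004)&(np.hypot(P[...,0]-.557,P[...,1]+.0385)<.035); print(m.sum(),circ(P[m]))
p,d=manip.snapshot("top"); P=cloud(manip.camera_model("top"),d); print("tops")
for n,z,xy in(("can",.143,(.406,-.301)),("bottle",.133,(.492,-.304)),("tin",.12,(.576,-.306))):
    m=(abs(P[...,2]-z)<.006)&(np.hypot(P[...,0]-xy[0],P[...,1]-xy[1])<.04); print(n,m.sum(),np.median(P[m],0))
E
```

```text
t: 17.47
tcp_pos: [0.4061, -0.3018, 0.2526]
tool_rot: [-0.0, 1.0, -0.002, 0.002]
force: [-0.8, -0.3, -0.9]
finger_gap: 0.996
gripper_force: 0.0
t: 18.47
tcp_pos: [0.5549, -0.038, 0.1979]
tool_rot: [-0.0, 1.0, 0.001, -0.003]
force: [0.2, 0.5, 0.5]
finger_gap: 0.996
gripper_force: 0.0
t: 18.55
tcp_pos: [0.5564, -0.039, 0.2]
tool_rot: [0.0, 1.0, 0.0, -0.0]
force: [-0.7, 0.4, -0.1]
finger_gap: 1.0
gripper_force: 0.0
3014 (0.5576670169830322, -0.038820166140794754, 0.022100910544395447)
tops
can 403 [ 0.4052 -0.2992  0.1421]
bottle 299 [ 0.4899 -0.3038  0.1329]
tin 191 [ 0.573  -0.305   0.1199]
```

View pics/w3.png

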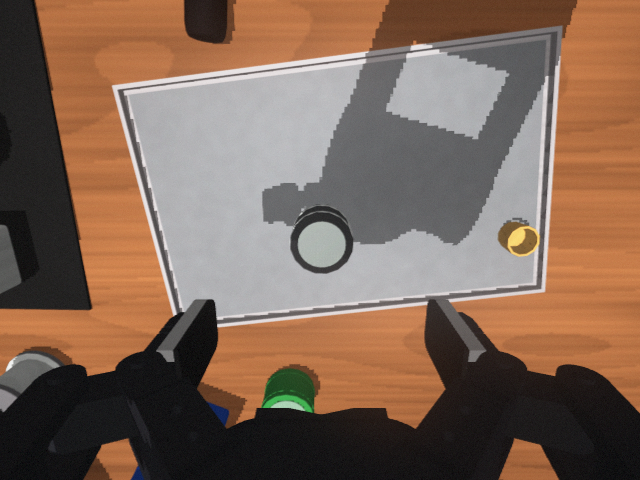

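The lens stands free at (321,243), directly below the gripper, so I'll descend and grip it.

```bash
python3 -m crank '[{"dp":[-0.002,0,0.04],"delta_rot":[0,0,0],"fingers":1},{"dp":[0,0,0.07],"delta_rot":[0,0,0],"fingers":1},{"dp":[0,0,0.06],"delta_rot":[0,0,0],"fingers":1},{"dp":[0,0,0.04],"delta_rot":[0,0,0],"fingers":1},{"dp":[0,0,0.02],"delta_rot":[0,0,0],"fingers":1},{"dp":[0,0,0.01],"delta_rot":[0,0,0],"fingers":1},{"dp":[0,0,0],"delta_rot":[0,0,0],"fingers":1},{"dp":[0,0,0],"delta_rot":[0,0,0],"fingers":1}]'
python3 -m crank '[{"dp":[0,0,0],"delta_rot":[0,0,0],"fingers":-1},{"dp":[0,0,0],"delta_rot":[0,0,0],"fingers":-1},{"dp":[0,0,0],"delta_rot":[0,0,0],"fingers":-1},{"dp":[0,0,0],"delta_rot":[0,0,0],"fingers":-1},{"dp":[0,0,0],"delta_rot":[0,0,0],"fingers":-1},{"dp":[0,0,0],"delta_rot":[0,0,0],"fingers":-1},{"dp":[0,0,0],"delta_rot":[0,0,0],"fingers":-1},{"dp":[0,0,0],"delta_rot":[0,0,0],"fingers":-1},{"dp":[0,0,0],"delta_rot":[0,0,0],"fingers":-1}]' 40
```

```text
t: 19.32
tcp_pos: [0.5584, -0.039, 0.0811]
tool_rot: [0.0, 1.0, -0.0, 0.001]
force: [-0.4, -0.1, 1.1]
finger_gap: 0.998
gripper_force: 0.0
t: 20.07
tcp_pos: [0.5579, -0.0386, 0.081]
tool_rot: [-0.0, 1.0, -0.0, 0.001]
force: [-1.0, -0.0, 6.5]
finger_gap: 0.485
gripper_force: 40.2
```

```bash
python3 -m crank '[{"dp":[0,0,-0.01],"delta_rot":[0,0,0],"fingers":-1},{"dp":[0,0,-0.03],"delta_rot":[0,0,0],"fingers":-1},{"dp":[0,0,-0.05],"delta_rot":[0,0,0],"fingers":-1},{"dp":[0,0,-0.03],"delta_rot":[0,0,0],"fingers":-1},{"dp":[0.0067,0.0762,0],"delta_rot":[0,0,0],"fingers":-1},{"dp":[0.0067,0.0762,0],"delta_rot":[0,0,0],"fingers":-1},{"dp":[0.0067,0.0762,0],"delta_rot":[0,0,0],"fingers":-1},{"dp":[0.0067,0.0762,0],"delta_rot":[0,0,0],"fingers":-1},{"dp":[0.0067,0.0762,0],"delta_rot":[0,0,0],"fingers":-1},{"dp":[0,0,0],"delta_rot":[0,0,0],"fingers":-1},{"dp":[0,0,0],"delta_rot":[0,0,0],"fingers":-1},{"dp":[0,0,0],"delta_rot":[0,0,0],"fingers":-1}]'
python3 - <<'E'
from h import *
from station import manip
def go(c,p,box):
    a,b,e,f=box; g=p.astype(int); m=np.zeros((480,640),np.uint8); m[b:f,a:e]=((g.min(2)>140)&(g.max(2)-g.min(2)<40))[b:f,a:e]*255
    C=max(cv2.findContours(m,0,2)[0],key=cv2.contourArea)[:,0]; return circ(plane(c,C,.006)),circ(plane(c,cv2.convexHull(C)[:,0],.006))
z=np.load("pics/w0.npz"); print("w0 dish",go({k:z[k] for k in("fx","fy","cx","cy","origin","attitude")},z["p"],(470,195,600,310)))
c=manip.camera_model("wrist"); p,d=manip.snapshot("wrist"); np.savez("pics/w4.npz",p=p,d=d,**c); cv2.imwrite("pics/w4.png",p[...,::-1])
s=manip.sense();print(s["tcp_pos"],s["finger_gap"])
E
```

```text
t: 21.07
tcp_pos: [0.5406, 0.1519, 0.1399]
tool_rot: [-0.001, 1.0, -0.0, -0.0]
force: [0.5, -0.1, -1.6]
finger_gap: 0.49
gripper_force: 40.9
w0 dish ((0.5275788903236389, 0.30440711975097656, 0.06014973670244217), (0.5276291966438293, 0.3043249845504761, 0.060158878564834595))
[0.5408 0.1511 0.1399] 0.49045852646091154
```

View pics/w4.png

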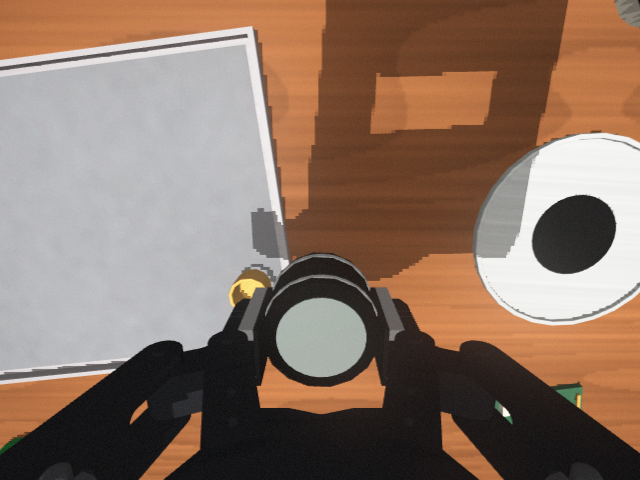

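The lens is held upright and centred at (321,337), and the dish centre lies ahead at (574,233).

```bash
python3 -m crank '[{"dp":[0.0065,0.0764,0],"delta_rot":[0,0,0],"fingers":-1},{"dp":[0.0065,0.0764,0],"delta_rot":[0,0,0],"fingers":-1},{"dp":[0.0065,0.0764,0],"delta_rot":[0,0,0],"fingers":-1},{"dp":[0.0065,0.0764,0],"delta_rot":[0,0,0],"fingers":-1},{"dp":[0,0,0],"delta_rot":[0,0,0],"fingers":-1},{"dp":[0,0,0.03],"delta_rot":[0,0,0],"fingers":-1},{"dp":[0,0,0.04],"delta_rot":[0,0,0],"fingers":-1},{"dp":[0,0,0.02],"delta_rot":[0,0,0],"fingers":-1},{"dp":[0,0,0.014],"delta_rot":[0,0,0],"fingers":-1},{"dp":[0,0,0.01],"delta_rot":[0,0,0],"fingers":-1},{"dp":[0,0,0],"delta_rot":[0,0,0],"fingers":-1},{"dp":[0,0,0],"delta_rot":[0,0,0],"fingers":-1}]'
python3 -m crank '[{"dp":[0,0,0.002],"delta_rot":[0,0,0],"fingers":-1},{"dp":[0,0,0],"delta_rot":[0,0,0],"fingers":-1}]'
```

```text
t: 22.12
tcp_pos: [0.5283, 0.3042, 0.0831]
tool_rot: [0.0, 1.0, 0.0, 0.0]
force: [0.1, 0.7, -0.9]
finger_gap: 0.489
gripper_force: 41.1
t: 22.28
tcp_pos: [0.5282, 0.3047, 0.0826]
tool_rot: [0.0, 1.0, 0.0, 0.001]
force: [-0.4, 0.1, -1.4]
finger_gap: 0.492
gripper_force: 41.1
```

```bash
python3 -m crank '[{"dp":[0,0,0.002],"delta_rot":[0,0,0],"fingers":-1},{"dp":[0,0,0.001],"delta_rot":[0,0,0],"fingers":-1},{"dp":[0,0,0],"delta_rot":[0,0,0],"fingers":-1}]'
python3 -m crank '[{"dp":[0,0,0],"delta_rot":[0,0,0],"fingers":1},{"dp":[0,0,0],"delta_rot":[0,0,0],"fingers":1},{"dp":[0,0,0],"delta_rot":[0,0,0],"fingers":1},{"dp":[0,0,0],"delta_rot":[0,0,0],"fingers":1},{"dp":[0,0,0],"delta_rot":[0,0,0],"fingers":1},{"dp":[0,0,0],"delta_rot":[0,0,0],"fingers":1},{"dp":[0,0,-0.03],"delta_rot":[0,0,0],"fingers":1},{"dp":[0,0,-0.07],"delta_rot":[0,0,0],"fingers":1},{"dp":[0,0,-0.08],"delta_rot":[0,0,0],"fingers":1},{"dp":[0,0,-0.08],"delta_rot":[0,0,0],"fingers":1},{"dp":[0,0,-0.08],"delta_rot":[0,0,0],"fingers":1},{"dp":[0,0,0],"delta_rot":[0,0,0],"fingers":1}]'
python3 - <<'E'
from h import *
from station import manip
c=manip.camera_model("wrist"); p,d=manip.snapshot("wrist"); np.savez("pics/w5.npz",p=p,d=d,**c); cv2.imwrite("pics/w5.png",p[...,::-1])
P=cloud(c,d); m=(abs(P[...,2]-.037)<.004)&(np.hypot(P[...,0]-.528,P[...,1]-.304)<.04); print("lens",m.sum(),circ(P[m]),manip.sense()["tcp_pos"])
g=p.astype(int); m=((g.min(2)>140)&(g.max(2)-g.min(2)<30)).astype(np.uint8)*255
for C in cv2.findContours(m,0,2)[0]:
    if cv2.contourArea(C)>3000: print("bright",cv2.boundingRect(C),circ(plane(c,C[:,0],.006)))
E
```

```text
t: 22.53
tcp_pos: [0.528, 0.3049, 0.081]
tool_rot: [-0.0, 1.0, 0.0, 0.0]
force: [-0.8, -0.9, 1.4]
finger_gap: 0.489
gripper_force: 41.5
t: 23.53
tcp_pos: [0.5316, 0.3063, 0.2591]
tool_rot: [-0.0, 1.0, 0.003, 0.008]
force: [2.1, 0.5, 0.4]
finger_gap: 1.0
gripper_force: 0.0
lens 2056 (0.5277408361434937, 0.30455878376960754, 0.0219865869730711) [0.5302 0.3057 0.2557]
bright (253, 138, 129, 127) (0.5274778008460999, 0.3048042058944702, 0.059560079127550125)
bright (0, 74, 150, 227) (0.5214717984199524, 0.05123154819011688, 0.12193236500024796)
```

View pics/w5.png

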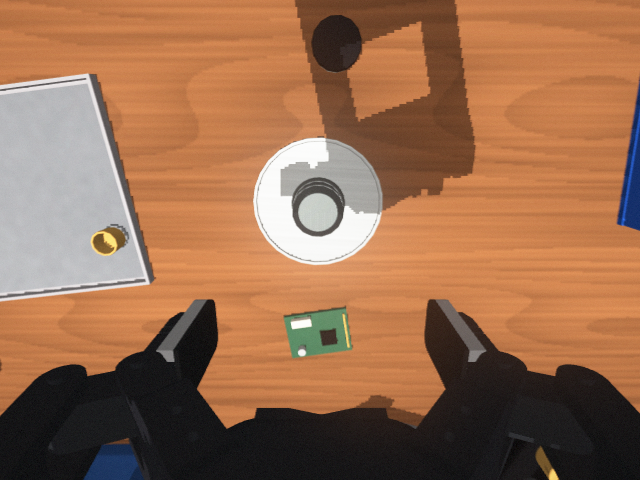

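The lens stands upright in the middle of the dish at (318,210), within 0.5 mm. Next I'll fetch the can.

```bash
python3 -m crank '[{"dp":[0.0153,-0.0757,0],"delta_rot":[0,0,0],"fingers":1},{"dp":[0.0153,-0.0757,0],"delta_rot":[0,0,0],"fingers":1},{"dp":[0.0153,-0.0757,0],"delta_rot":[0,0,0],"fingers":1},{"dp":[0.0153,-0.0757,0],"delta_rot":[0,0,0],"fingers":1},{"dp":[0.0153,-0.0757,0],"delta_rot":[0,0,0],"fingers":1},{"dp":[0.0153,-0.0757,0],"delta_rot":[0,0,0],"fingers":1},{"dp":[0.0153,-0.0757,0],"delta_rot":[0,0,0],"fingers":1},{"dp":[0.0153,-0.0757,0],"delta_rot":[0,0,0],"fingers":1},{"dp":[0.0153,-0.0757,0],"delta_rot":[0,0,0],"fingers":1},{"dp":[0.0153,-0.0757,0],"delta_rot":[0,0,0],"fingers":1},{"dp":[0.0153,-0.0757,0],"delta_rot":[0,0,0],"fingers":1},{"dp":[0.0153,-0.0757,0],"delta_rot":[0,0,0],"fingers":1}]'
python3 -m crank '[{"dp":[0.0153,-0.0757,0],"delta_rot":[0,0,0],"fingers":1},{"dp":[0.0153,-0.0757,0],"delta_rot":[0,0,0],"fingers":1},{"dp":[0.0153,-0.0757,0],"delta_rot":[0,0,0],"fingers":1},{"dp":[0.0153,-0.0757,0],"delta_rot":[0,0,0],"fingers":1},{"dp":[0,0,0],"delta_rot":[0,0,0],"fingers":1},{"dp":[0,0,0],"delta_rot":[0,0,0],"fingers":1},{"dp":[0,0,0],"delta_rot":[0,0,0],"fingers":1},{"dp":[0,0,0],"delta_rot":[0,0,0],"fingers":1}]'
python3 - <<'E'
from h import *
from station import manip
print(manip.sense()["tcp_pos"])
c=manip.camera_model("wrist"); p,d=manip.snapshot("wrist"); P=cloud(c,d)
for n,z,xy in(("can",.143,(.406,-.301)),("bottle",.133,(.492,-.304)),("tin",.12,(.576,-.306))):
    m=(abs(P[...,2]-z)<.004)&(np.hypot(P[...,0]-xy[0],P[...,1]-xy[1])<.03); print(n,m.sum(),circ(P[m]) if m.sum() else "")
E
```

```text
t: 24.58
tcp_pos: [0.4345, -0.1508, 0.2493]
tool_rot: [0.0, 1.0, 0.001, -0.001]
force: [1.3, 0.2, -0.6]
finger_gap: 0.998
gripper_force: 0.0
t: 25.25
tcp_pos: [0.4049, -0.299, 0.2496]
tool_rot: [-0.001, 1.0, 0.001, -0.001]
force: [0.8, 1.4, 1.2]
finger_gap: 1.002
gripper_force: 0.0
[ 0.4049 -0.299   0.2496]
can 2938 (0.4071521461009979, -0.30067184567451477, 0.018620412796735764)
bottle 1828 (0.49268969893455505, -0.30402618646621704, 0.01733425073325634)
tin 0
```

```bash
python3 -m crank '[{"dp":[-0.002,-0.003,0.04],"delta_rot":[0,0,0],"fingers":1},{"dp":[0,0,0.06],"delta_rot":[0,0,0],"fingers":1},{"dp":[0,0,0.05],"delta_rot":[0,0,0],"fingers":1},{"dp":[0,0,0.03],"delta_rot":[0,0,0],"fingers":1},{"dp":[0,0,0.018],"delta_rot":[0,0,0],"fingers":1},{"dp":[0,0,0],"delta_rot":[0,0,0],"fingers":1},{"dp":[0,0,0],"delta_rot":[0,0,0],"fingers":1},{"dp":[0,0,0],"delta_rot":[0,0,0],"fingers":1}]'
python3 -m crank '[{"dp":[0,0,0],"delta_rot":[0,0,0],"fingers":-1},{"dp":[0,0,0],"delta_rot":[0,0,0],"fingers":-1},{"dp":[0,0,0],"delta_rot":[0,0,0],"fingers":-1},{"dp":[0,0,0],"delta_rot":[0,0,0],"fingers":-1},{"dp":[0,0,0],"delta_rot":[0,0,0],"fingers":-1},{"dp":[0,0,0],"delta_rot":[0,0,0],"fingers":-1},{"dp":[0,0,0],"delta_rot":[0,0,0],"fingers":-1},{"dp":[0,0,0],"delta_rot":[0,0,0],"fingers":-1}]' 40
```

```text
t: 25.97
tcp_pos: [0.407, -0.3024, 0.1523]
tool_rot: [-0.0, 1.0, -0.001, 0.001]
force: [-0.4, 0.3, 0.0]
finger_gap: 1.003
gripper_force: 0.0
t: 26.63
tcp_pos: [0.4065, -0.3023, 0.1524]
tool_rot: [0.0, 1.0, -0.0, 0.0]
force: [-0.9, 1.0, 4.8]
finger_gap: 0.572
gripper_force: 40.6
```

```bash
python3 -m crank '[{"dp":[0,0,-0.01],"delta_rot":[0,0,0],"fingers":-1},{"dp":[0,0,-0.03],"delta_rot":[0,0,0],"fingers":-1},{"dp":[0,0,-0.05],"delta_rot":[0,0,0],"fingers":-1},{"dp":[0,0,-0.04],"delta_rot":[0,0,0],"fingers":-1},{"dp":[-0.007,0.034,0],"delta_rot":[0,0,0],"fingers":-1},{"dp":[-0.014,0.0685,0],"delta_rot":[0,0,0],"fingers":-1},{"dp":[-0.014,0.0685,0],"delta_rot":[0,0,0],"fingers":-1},{"dp":[-0.014,0.0685,0],"delta_rot":[0,0,0],"fingers":-1},{"dp":[-0.014,0.0685,0],"delta_rot":[0,0,0],"fingers":-1},{"dp":[-0.014,0.0685,0],"delta_rot":[0,0,0],"fingers":-1},{"dp":[-0.014,0.0685,0],"delta_rot":[0,0,0],"fingers":-1},{"dp":[-0.014,0.0685,0],"delta_rot":[0,0,0],"fingers":-1}]'
python3 -m crank '[{"dp":[-0.014,0.0685,0],"delta_rot":[0,0,0],"fingers":-1},{"dp":[-0.014,0.0685,0],"delta_rot":[0,0,0],"fingers":-1},{"dp":[-0.014,0.0685,0],"delta_rot":[0,0,0],"fingers":-1},{"dp":[-0.007,0.034,0],"delta_rot":[0,0,0],"fingers":-1},{"dp":[0,0,0],"delta_rot":[0,0,0],"fingers":-1},{"dp":[0,0,0.04],"delta_rot":[0,0,0],"fingers":-1},{"dp":[0,0,0.04],"delta_rot":[0,0,0],"fingers":-1},{"dp":[0,0,0.02],"delta_rot":[0,0,0],"fingers":-1},{"dp":[0,0,0.015],"delta_rot":[0,0,0],"fingers":-1},{"dp":[0,0,0.008],"delta_rot":[0,0,0],"fingers":-1},{"dp":[0,0,0],"delta_rot":[0,0,0],"fingers":-1},{"dp":[0,0,0],"delta_rot":[0,0,0],"fingers":-1}]'
python3 -m crank '[{"dp":[0,0,0],"delta_rot":[0,0,0],"fingers":-1},{"dp":[0,0,0],"delta_rot":[0,0,0],"fingers":-1}]'
```

```text
t: 27.63
tcp_pos: [0.4587, -0.0441, 0.2166]
tool_rot: [0.0, 1.0, -0.0, -0.0]
force: [-0.2, -1.2, -2.4]
finger_gap: 0.569
gripper_force: 42.0
t: 28.63
tcp_pos: [0.4836, 0.0736, 0.1552]
tool_rot: [0.0, 1.0, -0.0, 0.0]
force: [0.7, 0.6, -1.8]
finger_gap: 0.572
gripper_force: 42.2
t: 28.8
tcp_pos: [0.4838, 0.0739, 0.1556]
tool_rot: [0.0, 1.0, -0.0, 0.001]
force: [-0.7, -0.1, -2.0]
finger_gap: 0.571
gripper_force: 42.2
```

```bash
python3 -m crank '[{"dp":[0.001,0.0012,0.003],"delta_rot":[0,0,0],"fingers":-1},{"dp":[0,0,0.002],"delta_rot":[0,0,0],"fingers":-1},{"dp":[0,0,0.002],"delta_rot":[0,0,0],"fingers":-1},{"dp":[0,0,0],"delta_rot":[0,0,0],"fingers":-1}]'
python3 -m crank '[{"dp":[0,0,0],"delta_rot":[0,0,0],"fingers":1},{"dp":[0,0,0],"delta_rot":[0,0,0],"fingers":1},{"dp":[0,0,0],"delta_rot":[0,0,0],"fingers":1},{"dp":[0,0,0],"delta_rot":[0,0,0],"fingers":1},{"dp":[0,0,0],"delta_rot":[0,0,0],"fingers":1},{"dp":[0,0,-0.02],"delta_rot":[0,0,0],"fingers":1},{"dp":[0,0,-0.04],"delta_rot":[0,0,0],"fingers":1},{"dp":[0,0,-0.07],"delta_rot":[0,0,0],"fingers":1},{"dp":[0,0,-0.07],"delta_rot":[0,0,0],"fingers":1},{"dp":[0,0,0],"delta_rot":[0,0,0],"fingers":1}]'
python3 -m crank '[{"dp":[-0.0017,-0.0757,0],"delta_rot":[0,0,0],"fingers":1},{"dp":[-0.0017,-0.0757,0],"delta_rot":[0,0,0],"fingers":1},{"dp":[-0.0017,-0.0757,0],"delta_rot":[0,0,0],"fingers":1},{"dp":[-0.0017,-0.0757,0],"delta_rot":[0,0,0],"fingers":1},{"dp":[-0.0017,-0.0757,0],"delta_rot":[0,0,0],"fingers":1},{"dp":[-0.0017,-0.0757,0],"delta_rot":[0,0,0],"fingers":1},{"dp":[-0.0017,-0.0757,0],"delta_rot":[0,0,0],"fingers":1},{"dp":[-0.0017,-0.0757,0],"delta_rot":[0,0,0],"fingers":1},{"dp":[-0.0017,-0.0757,0],"delta_rot":[0,0,0],"fingers":1},{"dp":[-0.0017,-0.0757,0],"delta_rot":[0,0,0],"fingers":1},{"dp":[0,0,0],"delta_rot":[0,0,0],"fingers":1},{"dp":[0,0,0],"delta_rot":[0,0,0],"fingers":1}]'
python3 -m crank '[{"dp":[0,0,0],"delta_rot":[0,0,0],"fingers":1},{"dp":[0,0,0],"delta_rot":[0,0,0],"fingers":1}]'
cat > tops.py <<'E'
from h import *
from station import manip
# start (top camera): can .4818 .0742, bottle .4909 -.0263, tincap .5048 -.1208, lens .555 -.039
p,d=manip.snapshot("top"); P=cloud(manip.camera_model("top"),d)
for n,z,L in(("can",.143,[(.482,.074),(.405,-.299)]),("bottle",.133,[(.491,-.026),(.490,-.304)]),("tin",.12,[(.505,-.121),(.573,-.305)]),("lens",.037,[(.527,.304)])):
    for xy in L:
        m=(abs(P[...,2]-z)<.007)&(np.hypot(P[...,0]-xy[0],P[...,1]-xy[1])<(.022 if n=="tin" else .03))
        if m.sum()>60: print(n,m.sum(),np.median(P[m],0),circ(P[m]))
m=(abs(P[...,2]-.108)<.007)&(np.hypot(P[...,0]-.505,P[...,1]+.121)<.045)
if m.sum()>300: print("tin rect",cv2.minAreaRect(np.float32(P[m][:,:2]*1000)))
E
python3 tops.py
```

```text
t: 29.13
tcp_pos: [0.4831, 0.0748, 0.1524]
tool_rot: [-0.0, 1.0, -0.0, 0.001]
force: [-0.2, 0.4, 6.1]
finger_gap: 0.569
gripper_force: 42.7
t: 29.97
tcp_pos: [0.486, 0.0747, 0.2576]
tool_rot: [-0.0, 1.0, -0.0, 0.006]
force: [1.2, 0.2, 0.2]
finger_gap: 0.995
gripper_force: 0.0
t: 30.97
tcp_pos: [0.4911, -0.3061, 0.2514]
tool_rot: [0.002, 1.0, -0.0, 0.0]
force: [-0.5, 0.2, 0.2]
finger_gap: 1.004
gripper_force: 0.0
t: 31.13
tcp_pos: [0.4909, -0.3023, 0.2513]
tool_rot: [-0.001, 1.0, 0.001, -0.001]
force: [-0.5, 0.2, 0.1]
finger_gap: 0.995
gripper_force: 0.0
can 404 [0.4806 0.0754 0.1418] (0.4815015494823456, 0.07584228366613388, 0.02076224982738495)
tin 189 [ 0.573  -0.3056  0.12  ] (0.5740789771080017, -0.3062741160392761, 0.014488663524389267)
lens 413 [0.525  0.3026 0.037 ] (0.5243116617202759, 0.3039783835411072, 0.02326306141912937)
```

The can is back within about 1 mm. The bottle is next.

```bash
python3 -m crank '[{"dp":[-0.002,-0.001,0.04],"delta_rot":[0,0,0],"fingers":1},{"dp":[0,0,0.07],"delta_rot":[0,0,0],"fingers":1},{"dp":[0,0,0.06],"delta_rot":[0,0,0],"fingers":1},{"dp":[0,0,0.03],"delta_rot":[0,0,0],"fingers":1},{"dp":[0,0,0.02],"delta_rot":[0,0,0],"fingers":1},{"dp":[0,0,0],"delta_rot":[0,0,0],"fingers":1},{"dp":[0,0,0],"delta_rot":[0,0,0],"fingers":1},{"dp":[0,0,0],"delta_rot":[0,0,0],"fingers":1}]'
python3 -m crank '[{"dp":[0,0,0],"delta_rot":[0,0,0],"fingers":-1},{"dp":[0,0,0],"delta_rot":[0,0,0],"fingers":-1},{"dp":[0,0,0],"delta_rot":[0,0,0],"fingers":-1},{"dp":[0,0,0],"delta_rot":[0,0,0],"fingers":-1},{"dp":[0,0,0],"delta_rot":[0,0,0],"fingers":-1},{"dp":[0,0,0],"delta_rot":[0,0,0],"fingers":-1},{"dp":[0,0,0],"delta_rot":[0,0,0],"fingers":-1},{"dp":[0,0,0],"delta_rot":[0,0,0],"fingers":-1}]' 40
```

```text
t: 31.85
tcp_pos: [0.4932, -0.3044, 0.1427]
tool_rot: [-0.0, 1.0, -0.001, 0.001]
force: [0.3, 0.3, 0.6]
finger_gap: 0.999
gripper_force: 0.0
t: 32.52
tcp_pos: [0.4928, -0.3045, 0.1428]
tool_rot: [-0.0, 1.0, -0.001, 0.001]
force: [-0.8, 2.0, 5.6]
finger_gap: 0.614
gripper_force: 41.6
```

```bash
python3 -m crank '[{"dp":[0,0,-0.01],"delta_rot":[0,0,0],"fingers":-1},{"dp":[0,0,-0.03],"delta_rot":[0,0,0],"fingers":-1},{"dp":[0,0,-0.05],"delta_rot":[0,0,0],"fingers":-1},{"dp":[0,0,-0.04],"delta_rot":[0,0,0],"fingers":-1},{"dp":[0,0.037,0],"delta_rot":[0,0,0],"fingers":-1},{"dp":[0,0.08,0],"delta_rot":[0,0,0],"fingers":-1},{"dp":[0,0.08,0],"delta_rot":[0,0,0],"fingers":-1},{"dp":[0,0.08,0],"delta_rot":[0,0,0],"fingers":-1},{"dp":[0,0.08,0],"delta_rot":[0,0,0],"fingers":-1},{"dp":[0,0.08,0],"delta_rot":[0,0,0],"fingers":-1},{"dp":[0,0.08,0],"delta_rot":[0,0,0],"fingers":-1},{"dp":[0,0.04,0],"delta_rot":[0,0,0],"fingers":-1}]'
python3 -m crank '[{"dp":[0,0,0],"delta_rot":[0,0,0],"fingers":-1},{"dp":[0,0,0.04],"delta_rot":[0,0,0],"fingers":-1},{"dp":[0,0,0.04],"delta_rot":[0,0,0],"fingers":-1},{"dp":[0,0,0.02],"delta_rot":[0,0,0],"fingers":-1},{"dp":[0,0,0.01],"delta_rot":[0,0,0],"fingers":-1},{"dp":[0,0,0.01],"delta_rot":[0,0,0],"fingers":-1},{"dp":[0,0,0.006],"delta_rot":[0,0,0],"fingers":-1},{"dp":[0,0,0],"delta_rot":[0,0,0],"fingers":-1},{"dp":[0,0,0],"delta_rot":[0,0,0],"fingers":-1},{"dp":[0,0,0],"delta_rot":[0,0,0],"fingers":-1}]'
```

```text
t: 33.52
tcp_pos: [0.4899, -0.0212, 0.2058]
tool_rot: [-0.001, 1.0, 0.001, -0.002]
force: [0.1, 0.2, -4.4]
finger_gap: 0.612
gripper_force: 43.4
t: 34.35
tcp_pos: [0.4927, -0.026, 0.1439]
tool_rot: [0.0, 1.0, -0.0, 0.001]
force: [-0.4, 0.4, -3.5]
finger_gap: 0.616
gripper_force: 43.5
```

```bash
python3 -m crank '[{"dp":[0,0,0.002],"delta_rot":[0,0,0],"fingers":-1},{"dp":[0,0,0.001],"delta_rot":[0,0,0],"fingers":-1},{"dp":[0,0,0],"delta_rot":[0,0,0],"fingers":1},{"dp":[0,0,0],"delta_rot":[0,0,0],"fingers":1},{"dp":[0,0,0],"delta_rot":[0,0,0],"fingers":1},{"dp":[0,0,0],"delta_rot":[0,0,0],"fingers":1},{"dp":[0,0,0],"delta_rot":[0,0,0],"fingers":1},{"dp":[0,0,-0.02],"delta_rot":[0,0,0],"fingers":1},{"dp":[0,0,-0.04],"delta_rot":[0,0,0],"fingers":1},{"dp":[0,0,-0.07],"delta_rot":[0,0,0],"fingers":1},{"dp":[0,0,-0.07],"delta_rot":[0,0,0],"fingers":1},{"dp":[0,0,0],"delta_rot":[0,0,0],"fingers":1}]'
python3 -m crank '[{"dp":[-0.0209,-0.07,0],"delta_rot":[0,0,0],"fingers":1},{"dp":[-0.0209,-0.07,0],"delta_rot":[0,0,0],"fingers":1},{"dp":[-0.0209,-0.07,0],"delta_rot":[0,0,0],"fingers":1},{"dp":[-0.0209,-0.07,0],"delta_rot":[0,0,0],"fingers":1},{"dp":[-0.0209,-0.07,0],"delta_rot":[0,0,0],"fingers":1},{"dp":[-0.0209,-0.07,0],"delta_rot":[0,0,0],"fingers":1},{"dp":[-0.0209,-0.07,0],"delta_rot":[0,0,0],"fingers":1},{"dp":[-0.0209,-0.07,0],"delta_rot":[0,0,0],"fingers":1},{"dp":[0,0,0],"delta_rot":[0,0,0],"fingers":1},{"dp":[0,0,0],"delta_rot":[0,0,0],"fingers":1},{"dp":[0,0,0],"delta_rot":[0,0,0],"fingers":1},{"dp":[0,0,0],"delta_rot":[0,0,0],"fingers":1}]'
python3 tops.py
```

```text
t: 35.35
tcp_pos: [0.4955, -0.0265, 0.2481]
tool_rot: [-0.0, 1.0, -0.002, 0.006]
force: [0.9, -0.2, -1.0]
finger_gap: 0.996
gripper_force: 0.0
t: 36.35
tcp_pos: [0.5753, -0.3043, 0.2417]
tool_rot: [-0.0, 1.0, 0.001, -0.001]
force: [0.2, 0.0, -0.0]
finger_gap: 1.001
gripper_force: 0.0
can 400 [0.4811 0.0753 0.1418] (0.4815795421600342, 0.07587825506925583, 0.02074136771261692)
lens 415 [0.5248 0.3025 0.0372] (0.5249629020690918, 0.3034249246120453, 0.02249949797987938)
```

```bash
python3 -m crank '[{"dp":[-0.001,-0.002,0.04],"delta_rot":[0,0,0],"fingers":1},{"dp":[0,0,0.07],"delta_rot":[0,0,0],"fingers":1},{"dp":[0,0,0.06],"delta_rot":[0,0,0],"fingers":1},{"dp":[0,0,0.03],"delta_rot":[0,0,0],"fingers":1},{"dp":[0,0,0.022],"delta_rot":[0,0,0],"fingers":1},{"dp":[0,0,0],"delta_rot":[0,0,0],"fingers":1},{"dp":[0,0,0],"delta_rot":[0,0,0],"fingers":1},{"dp":[0,0,0],"delta_rot":[0,0,0],"fingers":1}]'
python3 -m crank '[{"dp":[0,0,0],"delta_rot":[0,0,0],"fingers":-1},{"dp":[0,0,0],"delta_rot":[0,0,0],"fingers":-1},{"dp":[0,0,0],"delta_rot":[0,0,0],"fingers":-1},{"dp":[0,0,0],"delta_rot":[0,0,0],"fingers":-1},{"dp":[0,0,0],"delta_rot":[0,0,0],"fingers":-1},{"dp":[0,0,0],"delta_rot":[0,0,0],"fingers":-1},{"dp":[0,0,0],"delta_rot":[0,0,0],"fingers":-1},{"dp":[0,0,0],"delta_rot":[0,0,0],"fingers":-1}]' 40
```

```text
t: 37.07
tcp_pos: [0.5773, -0.3069, 0.1324]
tool_rot: [-0.0, 1.0, -0.001, 0.001]
force: [0.6, -1.2, -0.3]
finger_gap: 1.0
gripper_force: 0.0
t: 37.73
tcp_pos: [0.5769, -0.3068, 0.1321]
tool_rot: [0.0, 1.0, -0.0, 0.001]
force: [-0.7, 1.7, 5.5]
finger_gap: 0.58
gripper_force: 43.0
```

```bash
python3 -m crank '[{"dp":[0,0,-0.01],"delta_rot":[0,0,0],"fingers":-1},{"dp":[0,0,-0.03],"delta_rot":[0,0,0],"fingers":-1},{"dp":[0,0,-0.05],"delta_rot":[0,0,0],"fingers":-1},{"dp":[0,0,-0.04],"delta_rot":[0,0,0],"fingers":-1},{"dp":[0.0137,0.0372,0],"delta_rot":[0,0,0],"fingers":-1},{"dp":[0.0274,0.0743,0],"delta_rot":[0,0,0],"fingers":-1},{"dp":[0.0274,0.0743,0],"delta_rot":[0,0,0],"fingers":-1},{"dp":[0.0274,0.0743,0],"delta_rot":[0,0,0],"fingers":-1},{"dp":[0.0274,0.0743,0],"delta_rot":[0,0,0],"fingers":-1},{"dp":[0.0137,0.0372,0],"delta_rot":[0,0,0],"fingers":-1},{"dp":[0,0,0],"delta_rot":[0,0,-0.0167],"fingers":-1},{"dp":[0,0,0],"delta_rot":[0,0,-0.0167],"fingers":-1}]'
python3 -m crank '[{"dp":[0,0,0],"delta_rot":[0,0,0],"fingers":-1},{"dp":[0,0,0.04],"delta_rot":[0,0,0],"fingers":-1},{"dp":[0,0,0.04],"delta_rot":[0,0,0],"fingers":-1},{"dp":[0,0,0.02],"delta_rot":[0,0,0],"fingers":-1},{"dp":[0,0,0.014],"delta_rot":[0,0,0],"fingers":-1},{"dp":[0,0,0.01],"delta_rot":[0,0,0],"fingers":-1},{"dp":[0,0,0],"delta_rot":[0,0,0],"fingers":-1},{"dp":[0,0,0],"delta_rot":[0,0,0],"fingers":-1},{"dp":[0,0,0],"delta_rot":[0,0,0],"fingers":-1}]'
```

```text
t: 38.73
tcp_pos: [0.5067, -0.1191, 0.1957]
tool_rot: [-0.109, 0.994, 0.0, -0.001]
force: [0.7, -0.9, -2.7]
finger_gap: 0.578
gripper_force: 42.6
t: 39.48
tcp_pos: [0.5084, -0.1213, 0.1345]
tool_rot: [-0.105, 0.995, -0.0, 0.001]
force: [-0.3, 0.4, -1.5]
finger_gap: 0.582
gripper_force: 42.6
```

```bash
python3 -m crank '[{"dp":[0,0,0.003],"delta_rot":[0,0,0],"fingers":-1},{"dp":[0,0,0.002],"delta_rot":[0,0,0],"fingers":-1},{"dp":[0,0,0],"delta_rot":[0,0,0],"fingers":1},{"dp":[0,0,0],"delta_rot":[0,0,0],"fingers":1},{"dp":[0,0,0],"delta_rot":[0,0,0],"fingers":1},{"dp":[0,0,0],"delta_rot":[0,0,0],"fingers":1},{"dp":[0,0,0],"delta_rot":[0,0,0],"fingers":1},{"dp":[0,0,-0.02],"delta_rot":[0,0,0],"fingers":1},{"dp":[0,0,-0.04],"delta_rot":[0,0,0],"fingers":1},{"dp":[0,0,-0.08],"delta_rot":[0,0,0],"fingers":1},{"dp":[0,0,-0.08],"delta_rot":[0,0,0],"fingers":1},{"dp":[0,0,-0.08],"delta_rot":[0,0,0],"fingers":1}]'
python3 -m crank '[{"dp":[0.0162,-0.076,0],"delta_rot":[0,0,0],"fingers":1},{"dp":[0.0162,-0.076,0],"delta_rot":[0,0,0],"fingers":1},{"dp":[0.0162,-0.076,0],"delta_rot":[0,0,0],"fingers":1},{"dp":[0.0162,-0.076,0],"delta_rot":[0,0,0],"fingers":1},{"dp":[0.0162,-0.076,0],"delta_rot":[0,0,0],"fingers":1},{"dp":[0.0162,-0.076,0],"delta_rot":[0,0,0],"fingers":1},{"dp":[0.0162,-0.076,0],"delta_rot":[0,0,0],"fingers":1},{"dp":[0.0162,-0.076,0],"delta_rot":[0,0,0],"fingers":1},{"dp":[0.0162,-0.076,0],"delta_rot":[0,0,0],"fingers":1},{"dp":[0,0,0],"delta_rot":[0,0,0],"fingers":1},{"dp":[0,0,0],"delta_rot":[0,0,0],"fingers":1},{"dp":[0,0,0],"delta_rot":[0,0,0],"fingers":1}]'
cat >> tops.py <<'E'
cv2.imwrite("pics/topf.png",p[...,::-1])
E
python3 tops.py
```

```text
t: 40.48
tcp_pos: [0.5074, -0.1207, 0.2834]
tool_rot: [-0.105, 0.995, 0.0, -0.0]
force: [0.7, -0.5, -0.3]
finger_gap: 0.999
gripper_force: 0.0
t: 41.48
tcp_pos: [0.5074, -0.4701, 0.2814]
tool_rot: [-0.104, 0.995, 0.001, -0.0]
force: [0.3, -0.4, 0.1]
finger_gap: 0.997
gripper_force: 0.0
can 398 [0.4813 0.0751 0.1417] (0.48156502842903137, 0.07560040801763535, 0.02053816430270672)
bottle 290 [ 0.4905 -0.0253  0.1328] (0.4910098612308502, -0.026240650564432144, 0.017502402886748314)
tin 190 [ 0.5046 -0.1207  0.1198] (0.5014446377754211, -0.12440475821495056, 0.018992403522133827)
lens 415 [0.5251 0.303  0.0372] (0.525493323802948, 0.30344802141189575, 0.02225205861032009)
tin rect ((505.2489318847656, -121.13249206542969), (50.50115966796875, 50.22080612182617), 12.548148155212402)
```

View pics/topf.png

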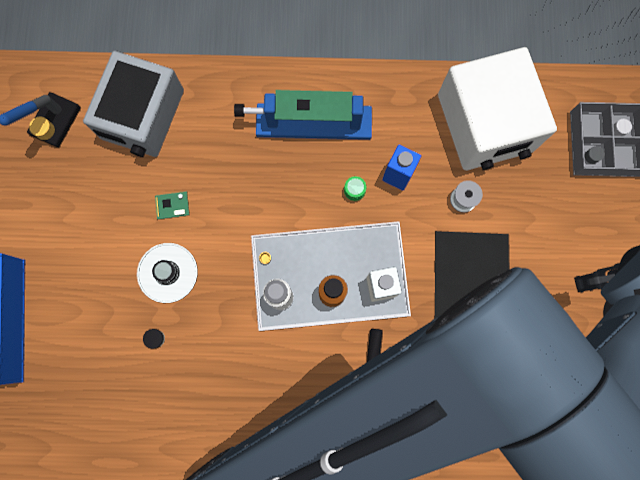

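The top view shows can (277,292), bottle (333,289) and tin (384,284) back on their starting spots, all within about 1 mm. The lens is in the dish at (166,271), and the cup and board have not moved.

```bash
python3 -c "
from station import manip
print(manip.sign_off())"
```

```text
the job is handed in; nothing more can be done
None
```

The lens stands upright in the middle of the dish, and the can, bottle and tin are back on their starting spots to within about 1 mm by the top camera; the job was handed in at about 41.5 s with the cup and board unmoved.

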